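# Shut two of the three cupboard drawers, leave the damp brush airing

### The job

Push the drawer with the glass jar and the drawer with the small blue bottle gently and fully shut, with the fingertips on the outside of their fronts, so that the jar and bottle stay standing inside. Leave the drawer with the damp scrubbing brush open just as it is, and do not reach into the drawers, touch or lift what is in them, or disturb the other things around.

Things in the scene. Friction and masses are not known exactly. Their poses are not given: they have to be found in the camera images.
- unit: fixed dark grey drawer unit (sizes in mm), 240 deep (x), 430 wide (y), chipboard top's upper face 122 above the table. Origin: centre of underside. x: from drawer fronts to back, y left, z up. Three drawers: left at y +140, middle 0, right -140. Shut, each front's outer face is at x -120, square to x, 8 ahead of the chipboard's edge. All start 105 to 145 open, one thing in each.
- left_front (a point): left drawer, light grey; point: middle of the top edge of its front's outer face, 100 above the table; axes as the unit's. Sizes in mm: front: 134 wide (y), 6 thick, 8 to 100 above the table, outer face flat but for a finger ledge 70 wide sticking out 8, at 23 to 33 above the table. Inside 120 wide, floor 12 above the table; things stand in its exposed front part.
- drawer_left (a joint): opening of the left drawer in m: 0 fully shut (hard stop), grows as it slides out towards the robot along unit -x; at most 0.16. Pushing takes 2 to 5 N; it stays where it is left.
- middle_front (a point): middle drawer, light grey; point: middle of the top edge of its front's outer face, 100 above the table; axes as the unit's. Sizes in mm: front: 134 wide (y), 6 thick, 8 to 100 above the table, outer face flat but for a finger ledge 70 wide sticking out 8, at 23 to 33 above the table. Inside 120 wide, floor 12 above the table; things stand in its exposed front part.
- drawer_middle (a joint): opening of the middle drawer in m: 0 fully shut (hard stop), grows as it slides out towards the robot along unit -x; at most 0.16. Pushing takes 2 to 5 N; it stays where it is left.
- right_front (a point): right drawer, light grey; point: middle of the top edge of its front's outer face, 100 above the table; axes as the unit's. Sizes in mm: front: 134 wide (y), 6 thick, 8 to 100 above the table, outer face flat but for a finger ledge 70 wide sticking out 8, at 23 to 33 above the table. Inside 120 wide, floor 12 above the table; things stand in its exposed front part.
- drawer_right (a joint): opening of the right drawer in m: 0 fully shut (hard stop), grows as it slides out towards the robot along unit -x; at most 0.16. Pushing takes 2 to 5 N; it stays where it is left.
- jar: small clear glass jar with white lid, diameter 52, height 55, standing loose in one of the drawers; origin: centre of its underside
- bottle: small blue plastic bottle with red twist cap, diameter 46, height 80, standing loose in one of the drawers; origin: centre of its underside
- brush: damp wooden-backed scrubbing brush, 42 x 84 (y) x 36 high, lying bristles down in one of the drawers; origin: centre of its underside
- dustpan: yellow dustpan, pan 200 (x) x 210 (y) x 50 high, handle to 233 mm along its -x; on the table to the right of the unit; origin: centre of the pan's underside
- holder: grey-blue hard silicone toilet brush holder with a white brush handle, diameter 110, height 252 overall, on the table to the left of the unit; origin: centre of its underside
- cleaner: green bottle with white cap, diameter 72, height 180, on the middle of the unit's top; origin: centre of its underside
- tin: steel tin, diameter 70, height 60, on the middle of the unit's top; origin: centre of its underside

How it is judged:
By the outcome, as a careful person would: the job done as asked, in the order asked, and still so for the second after the job is handed in, with the robot touching nothing.
It also fails if it takes over 51 s, if anything falls off the work surface, if the arm or the gripper's body presses on something with over 40 N, if the wrist force passes 120 N, or if a joint passes its speed limit or range.

### The arm

A 7-joint arm with a two-finger parallel gripper is mounted at the origin on the work surface. World frame = base frame: x ahead of the robot, y to its left, z up, the work surface at z = 0. Lengths are in mm, angles in rad, forces in N, time in s.
With the tool pointing down it reaches from about 425 to 950 mm from the base axis. Payload 4.7 kg.
Tool frame: the origin (TCP) lies midway between the tips of the shut fingers; the grasp point (between the pads) lies 19 mm behind it; z points along the fingers, y is the line along which they close (so a half turn about z gives the same grasp; the last joint's range is limited). The gripper opens to 85 mm and grips with 20 to 120 N. Pads are 22 mm wide; open, the fingers measure 114 mm over their backs; the gripper's body (76 mm by 85 mm) begins 54 mm behind the grasp point. The pads swing forward as they close: fully open they stand 13 mm farther back than shut.
Start: joints at [1.24, 0.469, -0.049, 1.532, 0.024, 1.141, -0.082], TCP at [200.683, -644.496, 231.335] pointing down, gripper open.
Joint ranges: [-2.59, 2.59], [-0.33, 1.99], [-1.39, 1.29], [0.1, 2.45], [-1.04, 4.18], [0.21, 1.99], [-2.66, 2.66]. Speed limits (rad/s): [2.57, 2.57, 3.14, 3.14, 3.14, 3.14, 3.14].

### API

Orientations are given as [roll, pitch, yaw] about the fixed x, y, z axes, in that order (R = Rz(yaw) Ry(pitch) Rx(roll)).
In Python, from station import ctrl, vision, hand_in gives the robot as it stands.
- The arm moves only by the tool step_arm, never from a script. Its argument "targets" is a list of rows, each a list of 5 numbers: the closure, from 0 (fully open) to 1 (shut), then the shift along the tool's x, y, z in units of 50 mm (1.0 is 50 mm), then the turn about the tool's z in units of 10 degrees (1.0 is 10 degrees). A call has 1 to 8 rows; each row shifts and turns the commanded pose from where the row before left it, along the tool's axes as they then stand; what a row does not reach is not made up. A row lasts 1/8 s, in which the tool goes at most 62.5 mm and 10.7 degrees, less where a joint would pass 70% of its speed; a pose out of reach is approached as far as the arm can. A call is refused whole if a number of a shift passes 1 or a number of a turn 1, either way. A call with a gripper value outside its range is refused whole. The fingers move at their own pace and stop on an object; "force" is the grip in N (left out, the last holds). Time passes only in rows, so rows that do not move let the fingers close. It gives the time, the measured TCP pose, the force, the opening and the grip force at its end, in the units of the state.
- ctrl.read_state(): the state, without advancing time (a new reading comes with each control period).
- vision.grab_frame(name): name is "side" or "top" or "wrist"; returns (picture, depth): 420x560x3 uint8, red, green, blue; 420x560 float32, mm along the optical axis (not along the pixel's ray), 0 where there is no reading.
- vision.get_calibration(name): a dict with "fx", "fy", "cx", "cy" (pixels), "distortion" ([k1, k2, p1, p2, k3] as OpenCV has them; the pictures are not rectified), "view" (4x4, takes a point from world to camera coordinates). Camera axes: x right, y up, looking along -z (the intrinsics and any distortion apply to the point x, -y, -z); pixel columns grow to the right and rows downward; lengths in mm; the calibration is good to about 2 mm. A picture is of the moment at which its call begins: read the wrist's pose just before it. get_calibration takes no time and is no camera call; for the wrist camera it gives the pose at the moment of the call.
- hand_in(): hands the job in; it is judged then, once.
Trained networks look in the newest picture that a camera, given by its name, has taken for a name from the list of things; names that differ only in an ending like _2 or _b are one class to them, and where a whole thing is asked for, a point or a joint stands for the part that bears it (a point fixed in the world has none). Each returns a list of dicts, best first, with "score" (0 to 1); they miss things now and then, are a little off and sometimes report something else, mostly with a low value. They report only what shows in the picture. A call takes as long as a camera call.
- vision.cut_out(camera, name): "mask" (420x560 bool, what is visible of it).
- vision.spot_point(camera, name): "point" ([x, y, z] in mm, in world coordinates, good to about 4 mm: a listed point, or the origin of a listed thing).
The state is a dict: "time": time; "joint_pos": joint angles; "qd": joint speeds; "joint_efforts": joint torques, N m; "tool_pos": TCP position; "ee_rot": TCP orientation; "ft_force": force on the tool from outside, world axes, zero at the start; "ft_torque": the same for the moment, N m; "opening": finger opening in mm; "grip_force": force on a finger pad.
Only numpy, scipy, OpenCV 4.12 (cv2) and the standard library are available. Lean on these libraries where they do the work, as an engineer would, in place of code of your own. Each camera call takes 0.05 s, during which the arm holds its last target. There are 200 camera calls.

## Working session

There is one attempt and no reset: what is moved stays moved. The work goes in short steps, Python scripts to look and compute and a tool call to move; the robot and the scene stay as the last step left them, time stands still between calls to the robot, and variables do not carry over. Pictures are saved under pics/ and viewed, at most 10 in all, crops included, and the job is handed in when it is done.

Besides the shell and the picture viewer there is one more tool, called after "Emit:" as name([rows], argument=value, ...), one row to a line, values as JSON. step_arm: Moves the arm, as the interface text tells. Its arguments: {"type":"object","properties":{"targets":{"type":"array","items":{"type":"array","items":{"type":"number"}}},"force":{"type":"number"}},"required":["targets"]}

```bash
mkdir -p pics; python3 - <<'E'
from station import ctrl, vision
import cv2
s=ctrl.read_state(); print({k:s[k] for k in("time","tool_pos","ee_rot","opening","ft_force")})
for c in("top","side"):
    im,d=vision.grab_frame(c); cv2.imwrite(f"pics/{c}0.png",im[:,:,::-1])
    for n in("left_front","middle_front","right_front","jar","bottle","brush","unit","cleaner","tin","dustpan","holder"):
        r=vision.spot_point(c,n)
        print(c,n,[(round(float(q["score"]),2),[round(float(v)) for v in q["point"]]) for q in r[:2]])
E
```

```text
{'time': 0.0, 'tool_pos': array([ 200.47219602, -643.9070898 ,  230.22813385]), 'ee_rot': array([-3.13956575e+00,  9.25044850e-05,  3.01877583e-01]), 'opening': 85.63464325935088, 'ft_force': array([ 0.54463504,  0.24267224, -0.13078227])}
top left_front [(0.93, [505, 199, 99])]
top middle_front [(0.92, [464, 65, 100])]
top right_front [(0.71, [479, -79, 101]), (0.36, [576, 436, -2])]
top jar [(0.65, [524, -92, 14])]
top bottle [(0.71, [543, 49, 12])]
top brush [(0.77, [553, 198, 11]), (0.72, [548, 50, 10])]
top unit [(0.85, [722, 34, -1])]
top cleaner [(0.97, [716, 109, 121])]
top tin [(0.73, [714, -39, 124]), (0.45, [509, 201, 100])]
top dustpan [(0.76, [474, -476, 3]), (0.4, [556, 194, 12])]
top holder []
side left_front [(0.81, [509, 199, 97])]
side middle_front [(0.67, [482, -484, 0]), (0.62, [461, 62, 103])]
side right_front [(0.56, [479, -80, 103])]
side jar [(0.55, [715, 113, 122]), (0.54, [526, -91, 8])]
side bottle [(0.84, [544, 54, 13])]
side brush [(0.71, [557, 193, 11]), (0.39, [524, -91, 8])]
side unit [(0.94, [723, 39, -1])]
side cleaner [(0.83, [714, 112, 119]), (0.5, [478, -482, 2])]
side tin [(0.65, [719, -34, 122])]
side dustpan [(0.77, [476, -483, 1]), (0.7, [575, 430, 3])]
side holder [(0.75, [577, 431, 1]), (0.25, [462, 60, 101])]
```

View pics/top0.png

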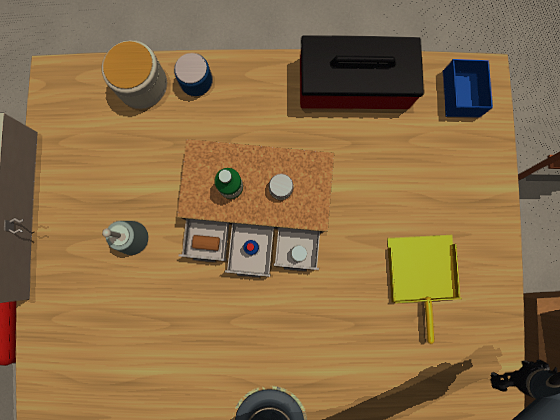

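View pics/side0.png

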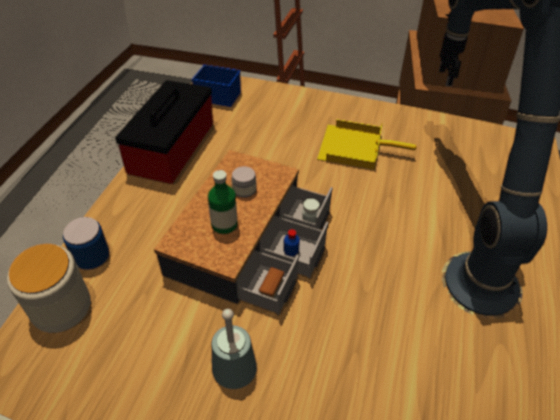

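The pictures agree with the networks: the left drawer (205,243) holds the brush, the middle one (251,247) the blue bottle and the right one (299,254) the jar with the white lid. The unit is turned about -5°, so I'll measure its yaw next.

```bash
cat > h.py <<'E'
from station import ctrl, vision
import numpy as np, cv2
def cloud(c):
    k=vision.get_calibration(c); im,d=vision.grab_frame(c)
    v,u=np.mgrid[:420,:560]; K=np.array([[k["fx"],0,k["cx"]],[0,k["fy"],k["cy"]],[0,0,1.]])
    p=cv2.undistortPoints(np.stack([u,v],-1).reshape(-1,1,2).astype(float),K,np.array(k["distortion"],float)).reshape(420,560,2)
    P=np.stack([p[...,0]*d,-p[...,1]*d,-d,np.ones_like(d)],-1)@np.linalg.inv(np.array(k["view"])).T
    return im,d,P[...,:3]
E
python3 - <<'E'
from h import *
im,d,P=cloud("top")
ok=(d>0)&(abs(P[...,2]-122)<7)&(abs(P[...,0]-722)<200)&(abs(P[...,1]-36)<260)
q=P[ok][:,:2].astype(np.float32); print(ok.sum(),cv2.minAreaRect(q))
# front edge: min x per y bin
pts=[(q[abs(q[:,1]-y)<4][:,0].min(),y) for y in range(-150,230,8)]
a=np.polyfit([p[1] for p in pts],[p[0] for p in pts],1); print("yaw",-np.degrees(np.arctan(a[0])),a)
for n,y0 in(("l",199),("m",64),("r",-79)):
    m=(d>0)&(abs(P[...,2]-100)<6)&(abs(P[...,1]-y0)<50)&(P[...,0]<540)&(P[...,0]>420)
    w=P[m]; f=[w[abs(w[:,1]-y)<4][:,0] for y in range(y0-48,y0+49,6)]
    print(n,[int(g.min()) if len(g) else None for g in f])
s=ctrl.read_state();print(s["time"])
E
```

```text
10369 ((724.7479248046875, 36.912261962890625), (442.2841796875, 235.9140167236328), 84.32393646240234)
yaw -5.55640333301971 [9.72826937e-02 6.03994539e+02]
l [504, 507, 507, 507, 507, 507, 510, 510, 510, 510, 510, 513, 513, 513, 513, 516, 518]
m [460, 460, 460, 460, 460, 463, 463, 463, 463, 463, 466, 466, 466, 466, 466, 466, 469]
r [477, 477, 480, 480, 480, 480, 480, 483, 483, 483, 483, 483, 486, 486, 486, 486, 486]
1.25
```

Emit:
step_arm([
  [1, 0, 0, 0, 1],
  [1, 0, 0, 0, 1],
  [1, 0, 0, 0, 1],
], force=40)

```text
time: 1.62
tool_pos: [200.7, -644.5, 231.4]
ee_rot: [3.142, -0.0, -0.228]
ft_force: [-0.8, -0.3, -0.1]
opening: 32.3
grip_force: 0.0
```

Emit:
step_arm([
  [1, 0, 0, 0, -0.74],
  [1, 0.31, -0.98, 0, 0],
  [1, 0.31, -0.98, 0, 0],
  [1, 0.31, -0.98, 0, 0],
  [1, 0.31, -0.98, 0, 0],
  [1, 0.31, -0.98, 0, 0],
  [1, 0.31, -0.98, 0, 0],
  [1, 0.31, -0.98, 0, 0],
])

```text
time: 2.62
tool_pos: [341.1, -311.5, 231.7]
ee_rot: [3.141, -0.001, -0.093]
ft_force: [1.9, 0.5, -0.1]
opening: 0.1
grip_force: 0.0
```

Emit:
step_arm([
  [1, 0.31, -0.98, 0, 0],
  [1, 0.31, -0.98, 0, 0],
  [1, 0.31, -0.98, 0, 0],
  [1, 0.31, -0.98, 0, 0],
  [1, 0.31, -0.98, 0, 0],
  [1, 0, 0, 0, 0],
])

```text
time: 3.38
tool_pos: [441.7, -72.2, 231.8]
ee_rot: [-3.14, -0.002, -0.085]
ft_force: [0.6, -0.1, -0.4]
opening: 0.0
grip_force: 0.0
```

Emit:
step_arm([
  [1, 0, 0.06, 0.7, 0.07],
  [1, 0, 0, 0.7, 0],
  [1, 0, 0, 0.7, 0],
  [1, 0, 0, 0.7, 0],
  [1, 0, 0, 0.33, 0],
  [1, 0, 0, 0, 0],
])

```text
time: 4.12
tool_pos: [438.9, -80.0, 73.9]
ee_rot: [3.141, 0.003, -0.106]
ft_force: [0.3, -0.1, 1.2]
opening: 0.2
grip_force: 0.0
```

```bash
python3 - <<'E'
from h import *
s=ctrl.read_state(); print(s["time"],s["tool_pos"],s["ee_rot"],s["ft_force"])
im,d=vision.grab_frame("side"); cv2.imwrite("pics/s1.png",cv2.resize(im[150:330,200:440,::-1],None,fx=3,fy=3))
E
```

```text
4.125 [438.89527829 -80.03061732  73.87835157] [ 3.14130220e+00  2.88766521e-03 -1.05991226e-01] [ 0.27476621 -0.12349302  1.20565844]
```

View pics/s1.png

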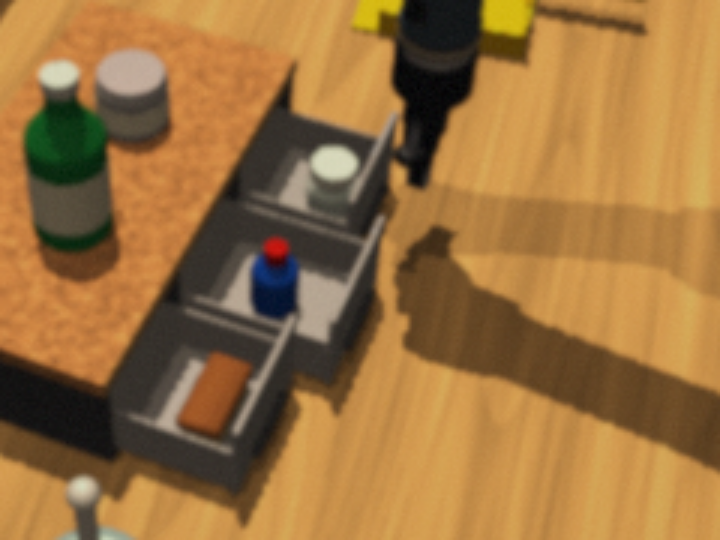

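Crop: the fingertips (420,175) stand clear in front of the right drawer's front, and the jar is upright at (333,175). I'll push it slowly.

Emit:
step_arm([
  [1, 0.15, 0, 0, 0],
  [1, 0.15, 0, 0, 0],
  [1, 0.08, 0, 0, 0],
  [1, 0.08, 0, 0, 0],
  [1, 0.08, 0, 0, 0],
  [1, 0.08, 0, 0, 0],
  [1, 0.1, 0, 0, 0],
  [1, 0.1, 0, 0, 0],
])

```text
time: 5.18
tool_pos: [480.5, -83.4, 74.6]
ee_rot: [3.142, 0.001, -0.105]
ft_force: [-1.6, 0.2, -0.1]
opening: -0.0
grip_force: 1.0
```

Emit:
step_arm([
  [1, 0.12, 0, 0, 0],
  [1, 0.12, 0, 0, 0],
  [1, 0.12, 0, 0, 0],
  [1, 0.12, 0, 0, 0],
  [1, 0.12, 0, 0, 0],
  [1, 0.12, 0, 0, 0],
  [1, 0.12, 0, 0, 0],
  [1, 0.12, 0, 0, 0],
])

```text
time: 6.18
tool_pos: [528.9, -88.5, 74.8]
ee_rot: [-3.142, -0.0, -0.105]
ft_force: [-2.5, 1.5, -0.4]
opening: 0.1
grip_force: 1.0
```

Emit:
step_arm([
  [1, 0.12, 0, 0, 0],
  [1, 0.12, 0, 0, 0],
  [1, 0.12, 0, 0, 0],
  [1, 0.12, 0, 0, 0],
  [1, 0.12, 0, 0, 0],
  [1, 0.1, 0, 0, 0],
  [1, 0.06, 0, 0, 0],
  [1, 0.04, 0, 0, 0],
])

```text
time: 7.18
tool_pos: [568.6, -92.8, 74.9]
ee_rot: [3.141, -0.0, -0.105]
ft_force: [-1.8, 1.2, 0.9]
opening: 0.1
grip_force: 0.9
```

Emit:
step_arm([
  [1, 0.04, 0, 0, 0],
  [1, 0.04, 0, 0, 0],
  [1, 0.04, 0, 0, 0],
])

```text
time: 7.55
tool_pos: [574.4, -93.4, 74.9]
ee_rot: [3.141, -0.0, -0.105]
ft_force: [-2.7, 0.7, 1.2]
opening: 0.2
grip_force: 0.9
```

Emit:
step_arm([
  [1, 0.04, 0, 0, 0],
  [1, 0.04, 0, 0, 0],
  [1, 0.02, 0, 0, 0],
  [1, 0.02, 0, 0, 0],
])

```text
time: 8.05
tool_pos: [575.5, -93.6, 74.2]
ee_rot: [3.14, 0.011, -0.105]
ft_force: [-13.6, 2.8, 9.9]
opening: -0.2
grip_force: 7.1
```

Emit:
step_arm([
  [1, 0.02, 0, 0, 0],
  [1, 0.02, 0, 0, 0],
  [1, 0.02, 0, 0, 0],
])

```text
time: 8.43
tool_pos: [575.5, -93.7, 73.9]
ee_rot: [3.14, 0.017, -0.105]
ft_force: [-20.7, 3.5, 14.7]
opening: 0.0
grip_force: 10.5
```

The right drawer is at its hard stop: force rises while the pose stays put. I'll back off and go to the middle drawer.

Emit:
step_arm([
  [1, -0.3, 0, 0, 0],
  [1, -0.7, 0, -0.3, 0],
  [1, -0.8, 0, -0.5, 0],
  [1, -0.8, 0, -0.4, 0],
  [1, -0.5, -0.7, 0, 0],
  [1, -0.2, -0.9, 0, 0],
  [1, 0, -0.9, 0, 0],
  [1, 0, -0.4, 0, 0],
])

```text
time: 9.43
tool_pos: [435.5, 69.7, 135.6]
ee_rot: [-3.14, -0.004, -0.102]
ft_force: [-0.6, -1.0, 0.3]
opening: -0.2
grip_force: 0.0
```

Emit:
step_arm([
  [1, 0, 0, 0, 0],
])

```text
time: 9.55
tool_pos: [435.3, 68.5, 135.3]
ee_rot: [-3.141, -0.003, -0.102]
ft_force: [-0.0, -0.6, 0.5]
opening: -0.2
grip_force: 0.0
```

Emit:
step_arm([
  [1, 0, 0, 0.4, 0],
  [1, 0, 0, 0.4, 0],
  [1, 0, 0, 0.4, 0],
  [1, 0, 0, 0, 0],
  [1, 0.04, 0, 0, 0],
  [1, 0.06, 0, 0, 0],
  [1, 0.08, 0, 0, 0],
  [1, 0.08, 0, 0, 0],
])

```text
time: 10.55
tool_pos: [447.9, 65.8, 75.1]
ee_rot: [-3.141, -0.001, -0.105]
ft_force: [0.6, -0.6, 0.5]
opening: 0.0
grip_force: 0.0
```

Emit:
step_arm([
  [1, 0.08, 0, 0, 0],
  [1, 0.1, 0, 0, 0],
  [1, 0.12, 0, 0, 0],
  [1, 0.12, 0, 0, 0],
  [1, 0.12, 0, 0, 0],
  [1, 0.12, 0, 0, 0],
  [1, 0.12, 0, 0, 0],
  [1, 0.12, 0, 0, 0],
])

```text
time: 11.55
tool_pos: [492.3, 61.2, 74.7]
ee_rot: [-3.141, 0.0, -0.105]
ft_force: [-2.2, 1.0, -0.2]
opening: -0.1
grip_force: 1.0
```

Emit:
step_arm([
  [1, 0.12, 0, 0, 0],
  [1, 0.12, 0, 0, 0],
  [1, 0.12, 0, 0, 0],
  [1, 0.12, 0, 0, 0],
  [1, 0.12, 0, 0, 0],
  [1, 0.12, 0, 0, 0],
  [1, 0.12, 0, 0, 0],
  [1, 0.12, 0, 0, 0],
])

```text
time: 12.55
tool_pos: [540.2, 56.1, 74.9]
ee_rot: [-3.142, -0.0, -0.105]
ft_force: [-2.5, 1.3, -0.4]
opening: 0.0
grip_force: 1.0
```

Emit:
step_arm([
  [1, 0.12, 0, 0, 0],
  [1, 0.12, 0, 0, 0],
  [1, 0.12, 0, 0, 0],
  [1, 0.12, 0, 0, 0],
  [1, 0.12, 0, 0, 0],
  [1, 0.1, 0, 0, 0],
  [1, 0.06, 0, 0, 0],
  [1, 0.04, 0, 0, 0],
])

```text
time: 13.55
tool_pos: [579.6, 51.8, 74.8]
ee_rot: [3.141, -0.0, -0.105]
ft_force: [-1.7, 1.0, 1.1]
opening: -0.3
grip_force: 0.9
```

Emit:
step_arm([
  [1, 0.04, 0, 0, 0],
  [1, 0.04, 0, 0, 0],
  [1, 0.04, 0, 0, 0],
  [1, 0.04, 0, 0, 0],
])

```text
time: 14.05
tool_pos: [587.6, 51.0, 74.8]
ee_rot: [3.141, -0.0, -0.105]
ft_force: [-1.9, 0.4, 0.5]
opening: -0.2
grip_force: 0.9
```

Emit:
step_arm([
  [1, 0.04, 0, 0, 0],
  [1, 0.04, 0, 0, 0],
  [1, 0.03, 0, 0, 0],
  [1, 0.02, 0, 0, 0],
])

```text
time: 14.55
tool_pos: [589.6, 50.8, 74.5]
ee_rot: [3.139, 0.009, -0.104]
ft_force: [-12.9, 1.1, 10.8]
opening: -0.1
grip_force: 6.9
```

Emit:
step_arm([
  [1, 0.02, 0, 0, 0],
  [1, 0.02, 0, 0, 0],
  [1, 0.02, 0, 0, 0],
])

```text
time: 14.92
tool_pos: [589.5, 50.8, 74.2]
ee_rot: [3.138, 0.016, -0.104]
ft_force: [-19.5, 2.0, 14.9]
opening: -0.1
grip_force: 10.4
```

Emit:
step_arm([
  [1, -0.3, 0, 0, 0],
  [1, -0.6, 0, 0, 0],
  [1, -0.7, 0, -0.3, 0],
  [1, -0.6, 0.3, -0.8, 0],
  [1, 0, 0.8, -1, 0],
  [1, 0, 0.9, -1, 0],
  [1, 0, 0.9, -0.5, 0],
  [1, 0, 0, 0, 0],
])

```text
time: 15.92
tool_pos: [474.2, -83.2, 252.6]
ee_rot: [3.139, -0.007, -0.113]
ft_force: [0.5, 0.2, -0.2]
opening: -0.3
grip_force: 0.0
```

```bash
python3 - <<'E'
from h import *
a=[]
for c in("top","side"):
    im,d=vision.grab_frame(c); a.append(im[:,:,::-1])
    for n in("left_front","middle_front","right_front"):
        print(c,n,[(round(float(q["score"]),2),[round(float(v)) for v in q["point"]]) for q in vision.spot_point(c,n)[:2]])
A=cv2.resize(a[0][120:300,160:360],(400,360)); B=cv2.resize(a[1][130:330,180:400],(396,360))
cv2.imwrite("pics/e.png",np.hstack([A,B])); print(ctrl.read_state()["time"])
E
```

```text
top left_front [(0.9, [505, 198, 99])]
top middle_front [(0.64, [601, 54, 98])]
top right_front [(0.59, [588, -88, 101])]
side left_front [(0.82, [509, 199, 98])]
side middle_front [(0.56, [603, 46, 101]), (0.18, [721, 40, 0])]
side right_front [(0.84, [586, -93, 101]), (0.5, [599, 50, 104])]
16.325
```

View pics/e.png

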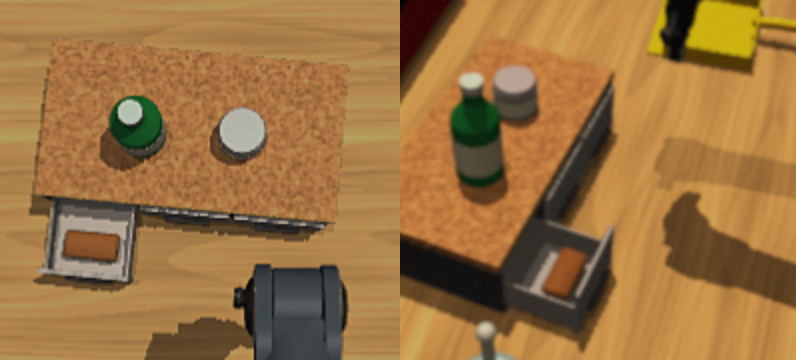

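The middle and right fronts sit flush under the top's edge (top view, 140–330, 215–230). The left drawer, with the brush at (92,246), is unchanged, and the cleaner and tin have not moved.

```bash
python3 -c "
from station import hand_in; print(hand_in())"
```

```text
the job is handed in; nothing more can be done
None
```

I pushed the jar drawer (right) and then the bottle drawer (middle) against their hard stops with the fingertips on their fronts and handed in at about 16 s; the brush drawer (left) is still open as it was and nothing else moved, though the jar and bottle can't be seen once shut in, so that they still stand rests on the gentle push (about 50 mm/s, about 25 N peak against the stops).

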